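# Clear a fragile print from under the parked print head

## Robot

A 7-joint arm with a two-finger parallel gripper is mounted at the origin on the work surface. World frame = base frame: x ahead of the robot, y to its left, z up, the work surface at z = 0. Lengths are in m, angles in rad, forces in N, time in s.
With the tool pointing down it reaches from about 0.425 to 0.875 m from the base axis. Payload 4.7 kg.
Tool frame: the origin (TCP) lies at the very end of the fingers, on their centre line; the grasp point (between the pads) lies 19 mm behind it; z points along the fingers, y is the direction in which the jaws open and shut (so a half turn about z gives the same grasp; the last joint's range is limited). The gripper opens to 87 mm and grips with 3 to 60 N. Pads are 19 mm wide; open, the fingers measure 117 mm over their backs; the gripper's body (75 mm by 190 mm) begins 51 mm behind the grasp point.
Start: joints at [-1.308, 0.321, -0.07, 1.45, 0.023, 1.371, -0.057], TCP at [0.16, 0.63, 0.223] pointing down, gripper open.
Joint ranges: [-2.86, 2.86], [-0.3, 2.09], [-1.38, 1.24], [0.06, 2.45], [-1.56, 4.7], [0.09, 2.05], [-2.69, 2.69]. Speed limits (rad/s): [2.57, 2.57, 3.14, 3.14, 3.14, 3.14, 3.14].

## Interface

Orientations are given as a rotation vector (axis times angle).
In Python, from bench import ctrl, get_image, camera_info gives the robot as it stands.
- The arm moves only by the tool carry_out, never from a script. Its argument "commands" is a list of rows, each an object of numbers: "tx", "ty", "tz": the shift along the tool's x, y, z in m; "rx", "ry", "rz": the turn, a rotation vector about the tool's x, y, z in rad; "jaw": the opening, from 0 (shut) to 1 (fully open). In form: [{"tx": .., "ty": .., "tz": .., "rx": .., "ry": .., "rz": .., "jaw": ..}, ...]. A call has 1 to 12 rows; each row is the pose to reach, as a shift and turn from the pose commanded when the call began, along the tool's axes at that moment; what a row does not reach only later rows make up. A row lasts 1/8 s, in which the tool goes at most 62.5 mm and 10.7 degrees, less where a joint would pass 70% of its speed; a pose out of reach is approached as far as the arm can. A call with a gripper value outside its range is refused whole. The fingers move at their own pace and stop on an object; "grip_force" is the grip in N (left out, the last holds). Time passes only in rows, so rows that repeat a pose let the fingers close. It gives the time, the measured TCP pose, the force and the opening at its end, in the units of the state.
- ctrl.get_state(): the state, without advancing time (a new reading comes with each control period).
- get_image(name): name is "side" or "top"; returns the picture (400x640x3 uint8, red, green, blue); there is no depth.
- camera_info(name): a dict with "intrinsics" (3x3 intrinsics, pixels), "R" (3x3) and "t" (3): a world point X has camera coordinates R X + t. Camera axes: x right, y down, z forward; pixel columns grow to the right and rows downward; lengths in m; the calibration is good to about 2 mm. A picture is of the moment at which its call begins. camera_info takes no time and is no camera call.
- ctrl.close_job(): hands the job in, once; it reports no verdict.
The state is a dict: "time": time; "joint_positions": joint angles; "qd": joint speeds; "joint_torque": joint torques, N m; "position": TCP position; "tool_rot": TCP orientation; "ft_force": force on the tool from outside, world axes, zero at the start; "torque": the same for the moment, N m; "grip_width": opening from 0.0 (shut) to 1.0 (fully open).
Only numpy, scipy, OpenCV 4.12 (cv2) and the standard library are available. Lean on these libraries where they do the work, as an engineer would, in place of code of your own. Each camera call takes 0.05 s, during which the arm holds its last target.

## Task

Take the thin-walled white print off the printer's plate without bumping the print head parked above it, gripping it only lightly because it cracks when squeezed, and set it down gently and upright in the plywood tray beside the gear. Then push the black plunger on the small box at the front of the printer all the way in so that the printer knows its plate is clear, and let it spring back. Do not disturb the gear, the spool or the screwdriver.

Things in the scene. Friction and masses are not known exactly. Their poses are not given: they have to be found in the camera images.
- printer: Fixed open-frame 3D printer seen side-on. Origin on the desk, z up; its x points to the robot's right, its front (-x) to the robot's left. Build plate 210 x 210 mm centred at x -10 mm, top 60 mm high. Column at x 85, y 175 mm, 391 mm high, carries a beam along y (y -68 to 175, x 65 to 95, 215 to 255 mm high) that holds the head. Plunger box in front: x -175 to -125, y 35 to 95, 50 mm high.
- head: Fixed print head over the rear half of the print; do not bump it (8 N limit). Origin: middle of its front face's lower edge, 190 mm above the desk, axes as printer. Shroud x 0 to 62, y +-25, z 0 to 75 mm; hot-end below it at x 20 to 38, y +-10, down to z -34 mm. No room for a gripper straight above the print: come tilted about 40 deg from the printer's front, closing along printer y.
- shell: The print: open-topped white plastic box 50 x 50 mm, 60 mm high, walls 3 mm, about 60 g, loose on the plate, square to the printer within 0.1 rad. Origin at the centre of its underside, z up. Cracks when finger contact forces on it sum to over 110 N (55 N of grip; 20 to 25 N carries it), or if it meets the tray with over 25 N.
- tray: Shallow plywood tray fixed on the desk left of the printer, 190 mm along its x, 180 mm along its y, 22 mm high, walls and floor 5 mm. Origin at the centre of its underside, floor surface 5 mm above it; its x points to the robot's right, like the printer's. Its +x half is free for the print; the gear lies in the -x half. Tray and spool may swap places.
- gear: White printed gear, 60 mm across, 20 mm high with its hub, loose in the tray's -x half. Origin at the centre of its underside. Leave it in place (it may shift up to 20 mm).
- spool: Black and grey filament spool lying flat, 140 mm across, 52 mm high, loose on the desk left of the printer. Origin at the centre of its underside. Leave it in place (up to 20 mm).
- driver: Black-handled screwdriver, 170 mm long, lying loose on the desk in front of the robot. Origin at its underside, below the middle. Leave it in place (up to 20 mm).
- plunger_top (a point): Centre of the top of the plunger's black cap, 24 mm across, 70 mm above the desk when out. It moves straight down 12 mm against a spring (2 N at first, 6 N fully in; then a hard stop, the cap still 8 mm proud of its box).
- plunger (a joint): How far the plunger is pushed in: 0 m out, 0.012 m fully in; it springs back when let go.
There are look-alikes about, which are no part of the job. Of the things shaped like the shell, the white one is meant.

How it is judged:
On the way, in this order (a step that is already met when the one before it is completed fails the run):
1. the print is lifted off the plate (z of shell in the frame of printer above 0.075 m and contact force between shell and the fingers above 1 N), for 0.1 s.
2. the print stands upright in the tray, let go (z of shell in the frame of tray between 0.002 and 0.008 m and contact force between shell and tray above 0.1 N and contact force between shell and the fingers below 0.1 N and angle between shell's own z axis and vertical below 0.05 rad and linear speed of shell below 0.02 m/s), for 0.2 s.
3. the plunger is pushed fully in (value of joint plunger above 0.0105 m), for 0.1 s.
At the end, for the whole second after the job is handed in: The print stands upright (within 0.05 rad) and at rest flat on the tray's floor, inside its walls and let go, and the plunger has sprung back out (within 2 mm) after having been pushed at least 10.5 of its 12 mm for 0.1 s (x of shell in the frame of tray between -0.07 and 0.07 m and y of shell in the frame of tray between -0.066 and 0.066 m and z of shell in the frame of tray between 0.002 and 0.008 m and angle between shell's own z axis and vertical below 0.05 rad and linear speed of shell below 0.02 m/s and value of joint plunger below 0.002 m); the robot touches nothing.
It fails at once if the print is squeezed with more than 110 N summed over the fingers (contact force between shell and the fingers above 110 N).
It fails at once if the print meets the tray with more than 25 N (contact force between shell and tray above 25 N).
It fails at once if the print head is bumped with more than 8 N (contact force between head and anything else above 8 N).
It fails at once if the print is tipped more than 0.6 rad (angle between shell's own z axis and vertical above 0.6 rad).
It fails at once if the gear, the spool or the screwdriver is moved more than 20 mm (distance of any of gear, spool, driver from where it was at the start of the episode above 0.02 m).
It also fails if it takes over 51 s, if anything falls off the work surface, if the arm or the gripper's body presses on something with over 40 N, if the wrist force passes 120 N, or if a joint passes its speed limit or range.

## Working session

There is one attempt and no reset: what is moved stays moved. The work goes in short steps, Python scripts to look and compute and a tool call to move; the robot and the scene stay as the last step left them, time stands still between calls to the robot, and variables do not carry over. Pictures are saved under pics/ and viewed, and the job is handed in when it is done.

Besides the shell and the picture viewer there is one more tool, called as name([rows], argument=value, ...), one row to a line, values as JSON. carry_out: Moves the arm, as the interface text tells. Its arguments: {"type":"object","properties":{"commands":{"type":"array"},"grip_force":{"type":"number"}},"required":["commands"]}

```bash
mkdir -p pics; ls
python3 - <<'E'
from bench import ctrl,get_image,camera_info
import cv2
for n in("side","top"):
    im=get_image(n); cv2.imwrite(f"pics/{n}0.png",cv2.cvtColor(im,cv2.COLOR_RGB2BGR))
    c=camera_info(n); print(n,c)
print(ctrl.get_state())
E
```

```text
pics
side {'intrinsics': array([[396.80295087,   0.        , 322.51874846],
       [  0.        , 396.80295087, 203.43654276],
       [  0.        ,   0.        ,   1.        ]]), 'R': array([[ 0.9479807 , -0.31793226, -0.01586424],
       [-0.24892524, -0.70931542, -0.65947544],
       [ 0.19841577,  0.62911899, -0.7515587 ]]), 't': array([-0.52047427,  0.29586882,  0.92029189])}
top {'intrinsics': array([[455.84335658,   0.        , 321.07449323],
       [  0.        , 455.84335658, 195.28900308],
       [  0.        ,   0.        ,   1.        ]]), 'R': array([[ 0.01079176, -0.9999356 , -0.00351321],
       [-0.98499544, -0.0100252 , -0.17228896],
       [ 0.17224264,  0.0053198 , -0.98504019]]), 't': array([0.11400039, 0.58907386, 1.02905154])}
{'time': 0.1, 'joint_positions': array([-1.30791959,  0.32173909, -0.07009578,  1.4515353 ,  0.02258971,
        1.37083198, -0.0568822 ]), 'qd': array([-1.65939143e-04, -2.56672856e-03, -6.65746566e-05, -2.52274924e-03,
       -8.34092246e-04, -6.14786927e-05,  4.32390710e-04]), 'joint_torque': array([-6.32848914e-04, -4.92570627e+01, -4.06121146e-01, -3.13400066e+01,
       -6.42038626e-02,  3.95869219e-02,  7.54023267e-05]), 'position': array([0.15995618, 0.62949534, 0.22158623]), 'tool_rot': array([-3.89670207e-01, -3.11719642e+00,  2.70412101e-03]), 'ft_force': array([0.32554741, 0.01118135, 0.36854522]), 'torque': array([-0.00895987,  0.01989797,  0.02981069]), 'grip_width': 0.995412915914414}
```

View pics/side0.png

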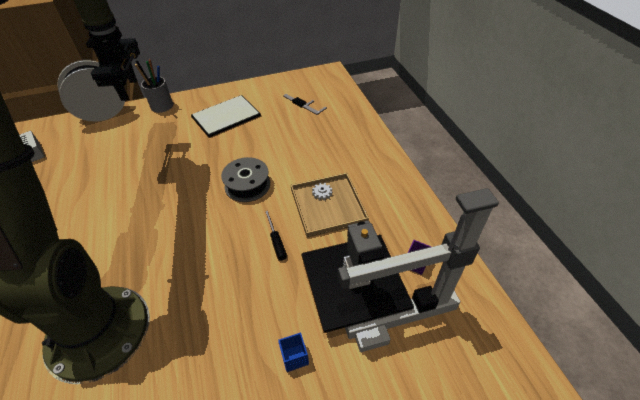

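View pics/top0.png

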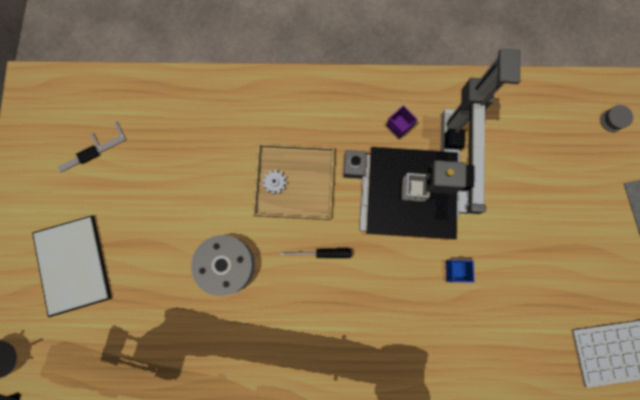

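Things that could be taken for the print in the top view: the white box on the plate (417,187), the blue box (460,270), the purple box (402,122), and perhaps the white gear (275,182). The description fits the white box under the head, so I'll check that one in a close crop.

Run:
```python
import cv2
im=cv2.imread("pics/top0.png")
cv2.imwrite("pics/c1.png",cv2.resize(im[130:255,335:495],None,fx=5,fy=4.8,interpolation=cv2.INTER_CUBIC)[:600,:800])
cv2.imwrite("pics/c2.png",cv2.resize(im[135:225,245:345],None,fx=6,fy=6,interpolation=cv2.INTER_CUBIC))
im=cv2.imread("pics/side0.png")
cv2.imwrite("pics/c3.png",cv2.resize(im[165:355,280:500],None,fx=3.5,fy=3,interpolation=cv2.INTER_CUBIC))
```

```text
(no output)
```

View pics/c1.png

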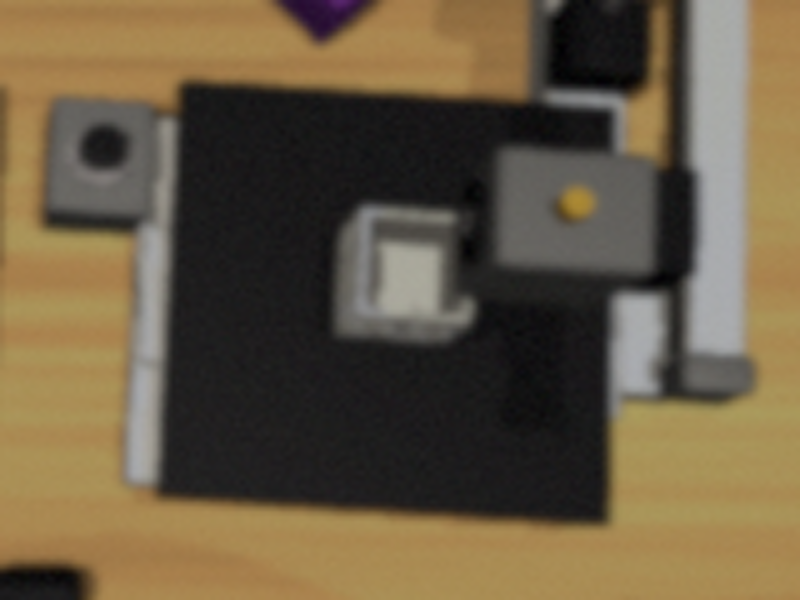

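View pics/c2.png

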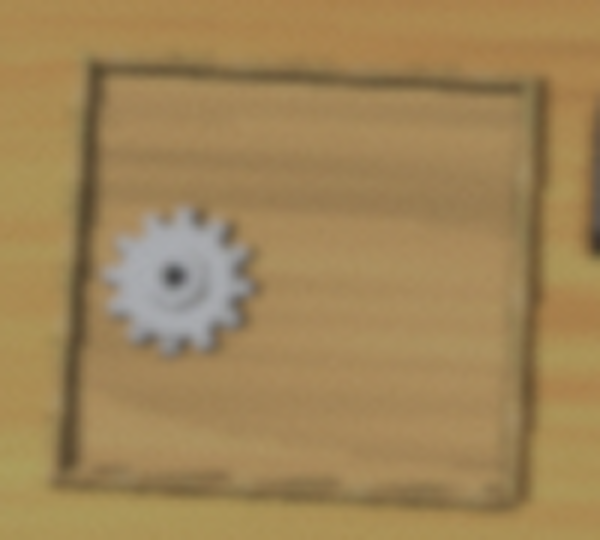

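View pics/c3.png

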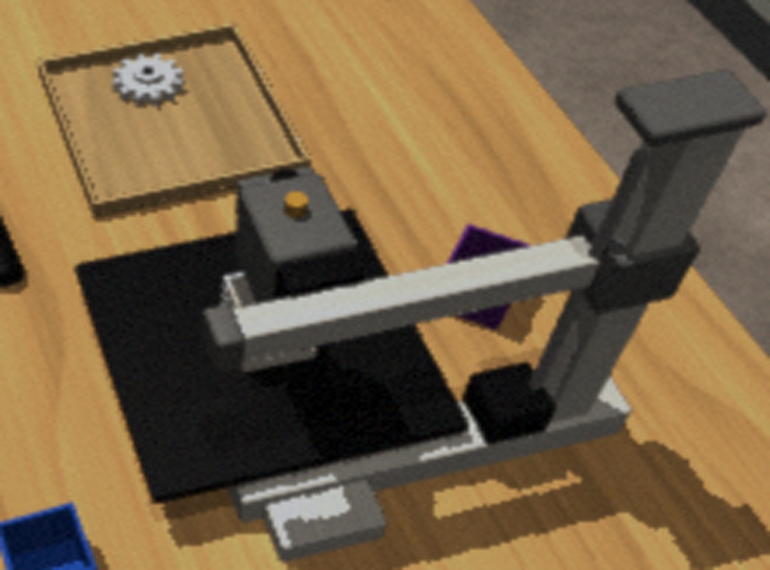

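```bash
cat > h.py <<'E'
import numpy as np,cv2
from bench import ctrl,get_image,camera_info
from scipy.spatial.transform import Rotation as Rot
def cast(n,uv,z):
    c=camera_info(n);K,R,t=c["intrinsics"],c["R"],c["t"]
    uv=np.atleast_2d(uv).astype(float)
    d=(R.T@np.linalg.inv(K)@np.c_[uv,np.ones(len(uv))].T).T
    C=-R.T@t
    return C+d*((z-C[2])/d[:,2])[:,None]
def proj(n,X):
    c=camera_info(n);X=np.atleast_2d(X)
    p=(c["intrinsics"]@(c["R"]@X.T+c["t"][:,None])).T
    return p[:,:2]/p[:,2:]
E
python3 - <<'E'
from h import *
np.set_printoptions(precision=4,suppress=True)
for n in("top","side"):
    c=camera_info(n); print(n,-c["R"].T@c["t"])
im=cv2.imread("pics/top0.png")
cv2.imwrite("pics/c4.png",cv2.resize(im[165:205,395:445],None,fx=14,fy=14,interpolation=cv2.INTER_CUBIC))
a=lambda l:np.array(l,float)/[5,4.8]+[335,130]
P=cast("top",a([(182,84),(615,108),(608,521),(160,494)]),.06);print(P)
print(np.linalg.norm(np.roll(P,-1,0)-P,axis=1),P.mean(0))
T=cast("top",np.array([(90,62),(545,80),(522,508),(55,488)])/6.+[245,135],.022);print(T)
print(np.linalg.norm(np.roll(T,-1,0)-T,axis=1),T.mean(0))
print("plunger",cast("top",a([(103,148)]),.07))
print("gear",cast("top",np.array([(175,276)])/6.+[245,135],.02))
print("headtop",cast("top",a([(497,147),(658,158),(655,277),(495,268)]),.265))
print("purple,blue",cast("top",[(402,122),(460,270)],.06),"driver",cast("top",[(283,252),(352,253)],.015),"spool",cast("top",[(221,265)],.05))
E
```

```text
top [0.4018 0.1144 1.1155]
side [ 0.3844 -0.5346  0.8785]
[[ 0.7037  0.0009  0.06  ]
 [ 0.6934 -0.2056  0.06  ]
 [ 0.4881 -0.194   0.06  ]
 [ 0.4989  0.0128  0.06  ]]
[0.2068 0.2056 0.2071 0.2051] [ 0.596  -0.0965  0.06  ]
[[0.7174 0.2734 0.022 ]
 [0.7115 0.085  0.022 ]
 [0.5335 0.0933 0.022 ]
 [0.5397 0.2815 0.022 ]]
[0.1885 0.1782 0.1883 0.1779] [0.6255 0.1833 0.022 ]
plunger [[0.6679 0.0395 0.07  ]]
gear [[0.6278 0.2358 0.02  ]]
headtop [[ 0.6202 -0.0976  0.265 ]
 [ 0.6163 -0.1591  0.265 ]
 [ 0.5679 -0.1558  0.265 ]
 [ 0.5709 -0.0953  0.265 ]]
purple,blue [[ 0.7682 -0.0735  0.06  ]
 [ 0.4164 -0.1989  0.06  ]] driver [[0.4551 0.2102 0.015 ]
 [0.4545 0.0447 0.015 ]] spool [[0.422  0.3499 0.05  ]]
```

View pics/c4.png

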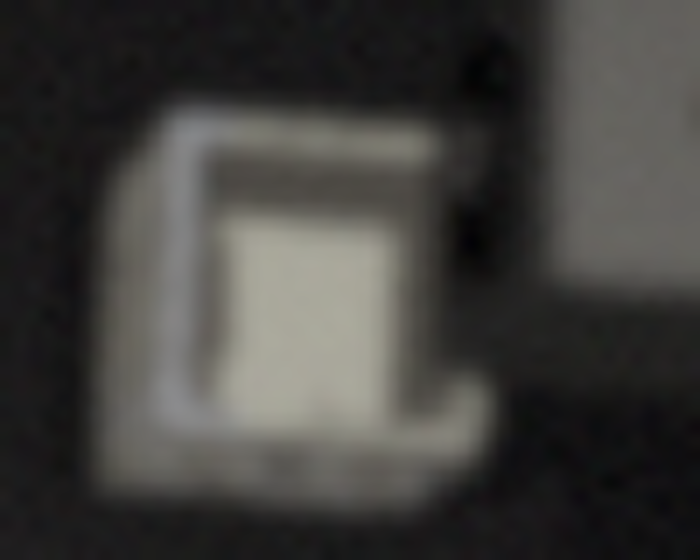

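The close crop (pics/c4.png) confirms a white open box on the black plate. Its rim corners are at about (168,105), (155,435) and (490,455) in the crop, and the head hides its rear corner. The plate, tray, plunger and head all measure within 2 to 4 mm of the sizes given.

Run:
```python
from h import *
np.set_printoptions(precision=4,suppress=True)
a=lambda l:np.array(l,float)/14+[395,165]-.5*0
R=cast("top",a([(165,102),(152,435),(488,458)]),.12);print(R)
print(np.linalg.norm(R[1]-R[0]),np.linalg.norm(R[2]-R[1]),"ctr rim",(R[0]+R[2])/2)
for v in (R[0]-R[1],):print("yaw y edge",np.arctan2(v[1],v[0]))
v=R[2]-R[1];print("x edge",np.arctan2(v[1],v[0])+np.pi/2)
B=cast("top",a([(97,493),(430,510)]),.06);print(B,np.linalg.norm(B[1]-B[0])); v=B[1]-B[0];print(np.arctan2(v[1],v[0])+np.pi/2)
# floor of box z .063 inner 44mm: bright patch hidden by walls
s=ctrl.get_state(); print(Rot.from_rotvec(s["tool_rot"]).as_matrix())
```

```text
[[ 0.63   -0.0712  0.12  ]
 [ 0.576  -0.068   0.12  ]
 [ 0.5728 -0.121   0.12  ]]
0.054092314919862064 0.05309428908959335 ctr rim [ 0.6014 -0.0961  0.12  ]
yaw y edge -0.05955954786231743
x edge -0.059372281708605756
[[ 0.5765 -0.0696  0.06  ]
 [ 0.5742 -0.1252  0.06  ]] 0.055691084288542865
-0.04157804569649515
[[-0.9692  0.2462 -0.0003]
 [ 0.2462  0.9692 -0.0017]
 [-0.0001 -0.0017 -1.    ]]
```

```bash
cat >> h.py <<'E'
np.set_printoptions(precision=4,suppress=True)
TH=np.radians(40)
def Rt(th=TH,yaw=-0.055):
    # tool y = printer y, z = down tilted towards printer +x
    y=np.array([np.cos(yaw),np.sin(yaw),0]); px=np.array([np.sin(yaw),-np.cos(yaw),0])
    z=np.sin(th)*px-np.cos(th)*np.array([0,0,1.]); return np.c_[np.cross(y,z),y,z]
def rel(P,Rm=None):
    s=ctrl.get_state();R0=Rot.from_rotvec(s["tool_rot"]).as_matrix()
    d=R0.T@(np.array(P)-s["position"]); r=np.zeros(3) if Rm is None else Rot.from_matrix(R0.T@Rm).as_rotvec()
    print("t",d,"r",r, "deg",np.degrees(np.linalg.norm(r))); return d,r
def st():
    s=ctrl.get_state(); print(s["time"],"pos",s["position"],"f",s["ft_force"],"w",s["grip_width"],"q",s["joint_positions"])
E
python3 - <<'E'
from h import *
rel([0.605,0.10,0.27],Rt())
E
```

```text
t [-0.5617 -0.4037 -0.0477] r [ 0.478  -0.5813  1.3174] deg 86.92803216292701
```

carry_out([
  {"tx": -0.562, "ty": -0.404, "tz": -0.048, "rx": 0.478, "ry": -0.581, "rz": 1.317, "jaw": 1},
  {"tx": -0.562, "ty": -0.404, "tz": -0.048, "rx": 0.478, "ry": -0.581, "rz": 1.317, "jaw": 1},
  {"tx": -0.562, "ty": -0.404, "tz": -0.048, "rx": 0.478, "ry": -0.581, "rz": 1.317, "jaw": 1},
  {"tx": -0.562, "ty": -0.404, "tz": -0.048, "rx": 0.478, "ry": -0.581, "rz": 1.317, "jaw": 1},
  {"tx": -0.562, "ty": -0.404, "tz": -0.048, "rx": 0.478, "ry": -0.581, "rz": 1.317, "jaw": 1},
  {"tx": -0.562, "ty": -0.404, "tz": -0.048, "rx": 0.478, "ry": -0.581, "rz": 1.317, "jaw": 1},
], grip_force=20)

```text
time: 0.85
position: [0.4013, 0.3423, 0.2485]
tool_rot: [1.597, 2.202, -0.544]
ft_force: [0.4, 0.4, -1.0]
grip_width: 1.0
```

Run:
```python
from h import *
st();rel([0.605,0.10,0.27],Rt())
```

```text
0.85 pos [0.4013 0.3423 0.2485] f [ 0.4041  0.3525 -1.0434] w 1.0000375157950319 q [-1.1785  0.3337  0.2354  1.4971  0.288   1.716  -0.6399]
t [-0.2674  0.1232  0.1182] r [ 0.1226 -0.1498  0.3362] deg 22.229942154752283
```

carry_out([
  {"tx": -0.267, "ty": 0.123, "tz": 0.118, "rx": 0.123, "ry": -0.15, "rz": 0.336, "jaw": 1},
  {"tx": -0.267, "ty": 0.123, "tz": 0.118, "rx": 0.123, "ry": -0.15, "rz": 0.336, "jaw": 1},
  {"tx": -0.267, "ty": 0.123, "tz": 0.118, "rx": 0.123, "ry": -0.15, "rz": 0.336, "jaw": 1},
  {"tx": -0.267, "ty": 0.123, "tz": 0.118, "rx": 0.123, "ry": -0.15, "rz": 0.336, "jaw": 1},
  {"tx": -0.267, "ty": 0.123, "tz": 0.118, "rx": 0.123, "ry": -0.15, "rz": 0.336, "jaw": 1},
  {"tx": -0.267, "ty": 0.123, "tz": 0.118, "rx": 0.123, "ry": -0.15, "rz": 0.336, "jaw": 1},
  {"tx": -0.267, "ty": 0.123, "tz": 0.118, "rx": 0.123, "ry": -0.15, "rz": 0.336, "jaw": 1},
  {"tx": -0.267, "ty": 0.123, "tz": 0.118, "rx": 0.123, "ry": -0.15, "rz": 0.336, "jaw": 1},
])

```text
time: 1.85
position: [0.6043, 0.1048, 0.2684]
tool_rot: [1.867, 1.782, -0.68]
ft_force: [-0.0, 0.3, 0.1]
grip_width: 1.001
```

Run:
```python
from h import *
st();rel([0.605,0.10,0.27],Rt())
yaw=-.055; px=np.array([np.sin(yaw),-np.cos(yaw),0]); sh=np.array([.601,-.097,0])
g=sh-0.005*px+[0,0,.096]; tcp=g+.019*Rt()[:,2]; pre=tcp-.12*Rt()[:,2]
print("tcp",tcp,"pre",pre); rel(pre,Rt())
im=get_image("side"); cv2.imwrite("pics/s1.png",im[:,:,::-1])
```

```text
1.85 pos [0.6043 0.1048 0.2684] f [-0.0226  0.3473  0.1123] w 1.0006337137808694 q [-0.8546  0.4779  0.4445  1.3655  0.411   1.6749 -0.4939]
t [-0.0047  0.0009  0.0018] r [ 0.0018 -0.0027  0.0079] deg 0.48911553807809366
tcp [ 0.6006 -0.1042  0.0814] pre [ 0.6048 -0.0272  0.1734]
t [-0.0403  0.0072  0.1574] r [ 0.0018 -0.0027  0.0079] deg 0.48911553807809366
```

View pics/s1.png

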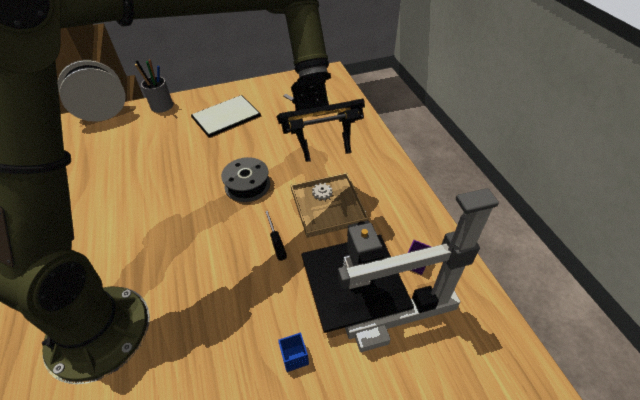

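The gripper is tilted towards the printer, with its fingertips near (307,158) and (349,152) above the tray, and nothing has been touched. Next I move to the pre-grasp pose.

carry_out([
  {"tx": -0.04, "ty": 0.007, "tz": 0.157, "rx": 0.002, "ry": -0.003, "rz": 0.008, "jaw": 1},
  {"tx": -0.04, "ty": 0.007, "tz": 0.157, "rx": 0.002, "ry": -0.003, "rz": 0.008, "jaw": 1},
  {"tx": -0.04, "ty": 0.007, "tz": 0.157, "rx": 0.002, "ry": -0.003, "rz": 0.008, "jaw": 1},
  {"tx": -0.04, "ty": 0.007, "tz": 0.157, "rx": 0.002, "ry": -0.003, "rz": 0.008, "jaw": 1},
  {"tx": -0.04, "ty": 0.007, "tz": 0.157, "rx": 0.002, "ry": -0.003, "rz": 0.008, "jaw": 1},
  {"tx": -0.04, "ty": 0.007, "tz": 0.157, "rx": 0.002, "ry": -0.003, "rz": 0.008, "jaw": 1},
])

```text
time: 2.65
position: [0.6061, -0.0265, 0.175]
tool_rot: [1.873, 1.771, -0.678]
ft_force: [0.3, 0.1, -0.1]
grip_width: 1.0
```

Run:
```python
from h import *
st()
yaw=-.055; px=np.array([np.sin(yaw),-np.cos(yaw),0]); sh=np.array([.601,-.097,0])
g=sh-0.005*px+[0,0,.096]; tcp=g+.019*Rt()[:,2]
rel(tcp,Rt())
im=get_image("side"); cv2.imwrite("pics/s2.png",cv2.resize(im[100:340,260:500,::-1],None,fx=2.5,fy=2.5))
im=get_image("top"); cv2.imwrite("pics/t2.png",cv2.resize(im[100:280,300:500,::-1],None,fx=3,fy=3))
```

```text
2.65 pos [ 0.6061 -0.0265  0.175 ] f [ 0.3439  0.1367 -0.0988] w 0.999568147662184 q [-0.7468  0.4479  0.4885  1.614   0.4576  1.3943 -0.4745]
t [ 0.0004 -0.0015  0.1217] r [ 0.0023 -0.0004 -0.0018] deg 0.16988508701662078
```

View pics/s2.png

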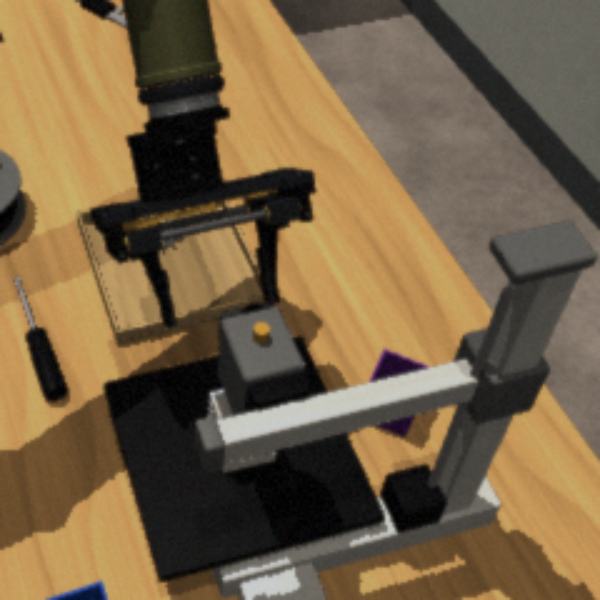

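View pics/t2.png

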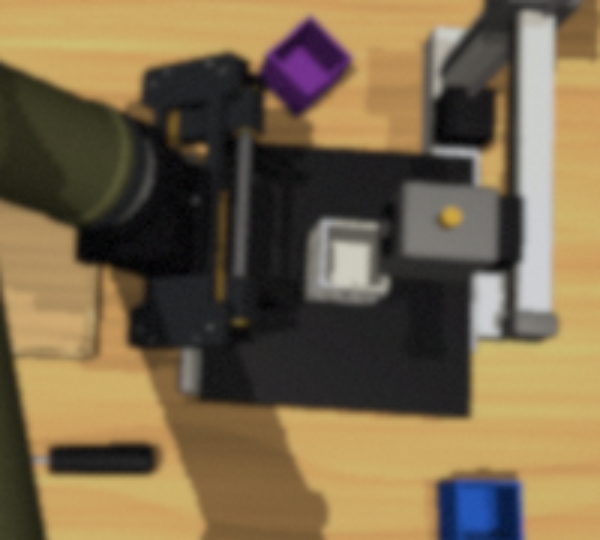

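The fingers straddle the print's line, with the head at (262,350) and clear of the gripper body. Now I advance along the tool axis.

carry_out([
  {"tz": 0.03, "ty": -0.001, "jaw": 1},
  {"tz": 0.06, "ty": -0.001, "jaw": 1},
  {"tz": 0.09, "ty": -0.001, "jaw": 1},
  {"tz": 0.11, "ty": -0.001, "jaw": 1},
  {"tz": 0.122, "ty": -0.001, "jaw": 1},
  {"tz": 0.122, "ty": -0.001, "jaw": 1},
  {"tz": 0.122, "ty": -0.001, "jaw": 1},
])

```text
invalid input
```

Run:
```python
from h import *
st()
im=get_image("side"); cv2.imwrite("pics/s3.png",cv2.resize(im[150:340,280:480,::-1],None,fx=3,fy=3))
im=get_image("top"); cv2.imwrite("pics/t3.png",cv2.resize(im[130:230,360:480,::-1],None,fx=5,fy=5))
```

```text
2.75 pos [ 0.6059 -0.0273  0.1749] f [-0.6815  0.3578  0.5818] w 0.9974915141739218 q [-0.7463  0.448   0.4892  1.6146  0.4577  1.3942 -0.4745]
```

View pics/s3.png

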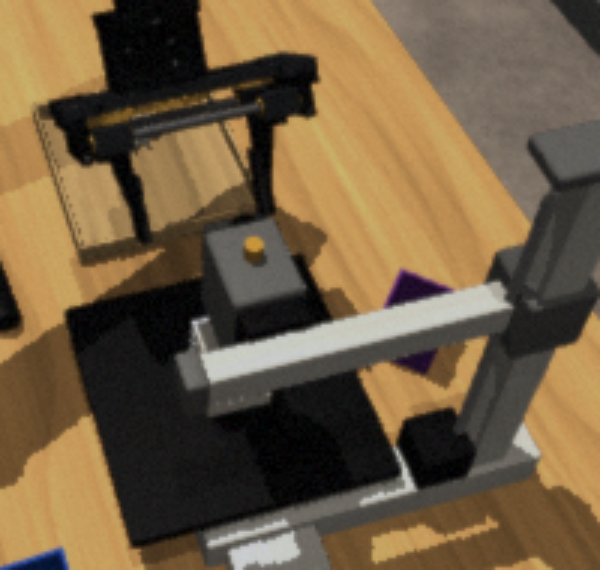

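View pics/t3.png

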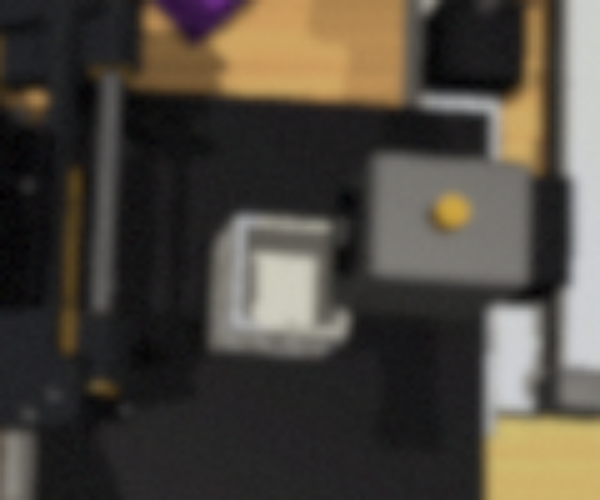

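The call was refused because every key has to be given, so the arm did not move. I'll send it again in full.

carry_out([
  {"tx": 0, "ty": -0.001, "tz": 0.03, "rx": 0, "ry": 0, "rz": 0, "jaw": 1},
  {"tx": 0, "ty": -0.001, "tz": 0.06, "rx": 0, "ry": 0, "rz": 0, "jaw": 1},
  {"tx": 0, "ty": -0.001, "tz": 0.09, "rx": 0, "ry": 0, "rz": 0, "jaw": 1},
  {"tx": 0, "ty": -0.001, "tz": 0.11, "rx": 0, "ry": 0, "rz": 0, "jaw": 1},
  {"tx": 0, "ty": -0.001, "tz": 0.121, "rx": 0, "ry": 0, "rz": 0, "jaw": 1},
  {"tx": 0, "ty": -0.001, "tz": 0.121, "rx": 0, "ry": 0, "rz": 0, "jaw": 1},
  {"tx": 0, "ty": -0.001, "tz": 0.121, "rx": 0, "ry": 0, "rz": 0, "jaw": 1},
])

```text
time: 3.72
position: [0.6005, -0.1059, 0.0823]
tool_rot: [1.875, 1.768, -0.68]
ft_force: [-0.1, -1.1, 1.4]
grip_width: 1.0
```

Run:
```python
from h import *
st()
im=get_image("side"); cv2.imwrite("pics/s4.png",cv2.resize(im[150:340,280:480,::-1],None,fx=3,fy=3))
im=get_image("top"); cv2.imwrite("pics/t4.png",cv2.resize(im[130:230,360:480,::-1],None,fx=5,fy=5))
```

```text
3.725 pos [ 0.6005 -0.1059  0.0823] f [-0.0721 -1.1265  1.3635] w 0.9999453020266191 q [-0.6579  0.5139  0.5095  1.7467  0.4749  1.1641 -0.4827]
```

View pics/s4.png

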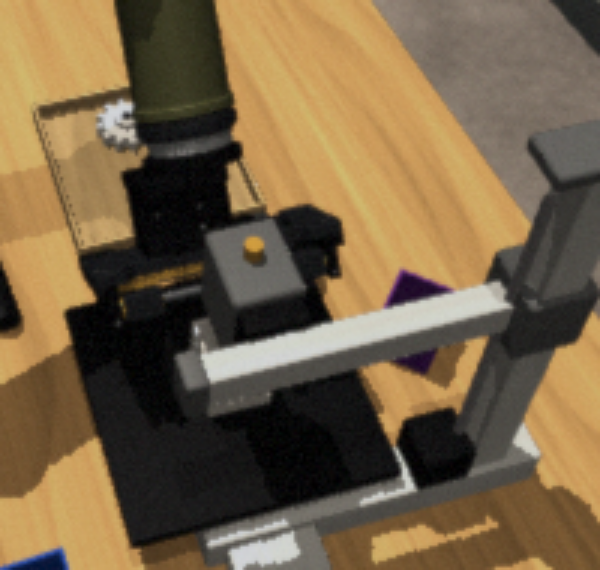

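View pics/t4.png

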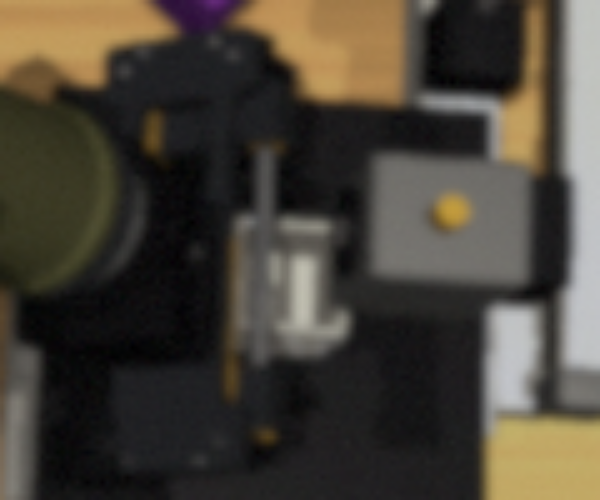

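The print at (290,280) in the crop has not moved, and the gripper rod passes across it and clear of the head. I'll close lightly.

carry_out([
  {"tx": 0, "ty": 0, "tz": 0, "rx": 0, "ry": 0, "rz": 0, "jaw": 0.3},
  {"tx": 0, "ty": 0, "tz": 0, "rx": 0, "ry": 0, "rz": 0, "jaw": 0.3},
  {"tx": 0, "ty": 0, "tz": 0, "rx": 0, "ry": 0, "rz": 0, "jaw": 0.3},
  {"tx": 0, "ty": 0, "tz": 0, "rx": 0, "ry": 0, "rz": 0, "jaw": 0.3},
  {"tx": 0, "ty": 0, "tz": 0, "rx": 0, "ry": 0, "rz": 0, "jaw": 0.3},
  {"tx": 0, "ty": 0, "tz": 0, "rx": 0, "ry": 0, "rz": 0, "jaw": 0.3},
  {"tx": 0, "ty": 0, "tz": 0, "rx": 0, "ry": 0, "rz": 0, "jaw": 0.3},
  {"tx": 0, "ty": 0, "tz": 0, "rx": 0, "ry": 0, "rz": 0, "jaw": 0.3},
], grip_force=22)

```text
time: 4.82
position: [0.5998, -0.1068, 0.0818]
tool_rot: [1.875, 1.768, -0.682]
ft_force: [1.1, 0.4, -0.1]
grip_width: 0.569
```

Run:
```python
from h import *
st()
p=ctrl.get_state()["position"]
rel(p+[0,0.0,.004]);rel(p+[0,.05,.045])
im=get_image("top"); cv2.imwrite("pics/t5.png",cv2.resize(im[130:230,360:480,::-1],None,fx=5,fy=5))
```

```text
4.825 pos [ 0.5998 -0.1068  0.0818] f [ 1.1091  0.3713 -0.1156] w 0.5691247589286949 q [-0.6574  0.5144  0.51    1.7478  0.4749  1.1636 -0.4827]
t [-0.0026  0.     -0.0031] r [0. 0. 0.] deg 0.0
t [ 0.0092 -0.0028 -0.0666] r [0. 0. 0.] deg 0.0
```

View pics/t5.png

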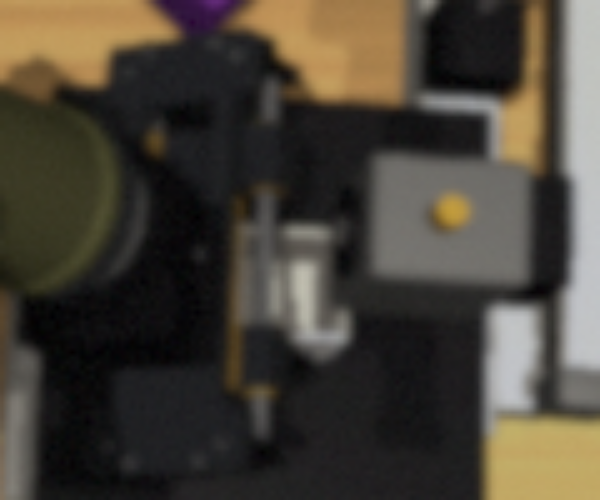

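The opening is 0.569 × 87 = 49.5 mm, which matches the 50 mm box. Next I lift while drawing back out from under the head.

carry_out([
  {"tx": -0.004, "ty": 0, "tz": -0.005, "rx": 0, "ry": 0, "rz": 0, "jaw": 0.3},
  {"tx": -0.008, "ty": 0, "tz": -0.009, "rx": 0, "ry": 0, "rz": 0, "jaw": 0.3},
  {"tx": -0.008, "ty": -0.001, "tz": -0.025, "rx": 0, "ry": 0, "rz": 0, "jaw": 0.3},
  {"tx": 0, "ty": -0.002, "tz": -0.047, "rx": 0, "ry": 0, "rz": 0, "jaw": 0.3},
  {"tx": 0.009, "ty": -0.003, "tz": -0.067, "rx": 0, "ry": 0, "rz": 0, "jaw": 0.3},
  {"tx": 0.009, "ty": -0.003, "tz": -0.067, "rx": 0, "ry": 0, "rz": 0, "jaw": 0.3},
  {"tx": 0.009, "ty": -0.003, "tz": -0.067, "rx": 0, "ry": 0, "rz": 0, "jaw": 0.3},
  {"tx": 0.009, "ty": -0.003, "tz": -0.067, "rx": 0, "ry": 0, "rz": 0, "jaw": 0.3},
])

```text
time: 5.88
position: [0.599, -0.058, 0.1269]
tool_rot: [1.876, 1.766, -0.684]
ft_force: [-0.3, -0.1, -0.9]
grip_width: 0.569
```

Run:
```python
from h import *
st()
# target: TCP offset from shell centre underside at grasp: tcp - (0.6,-0.097,.06)
off=np.array([.5998,-.1068,.0818])-[.6003,-.097,.06]
tgt=np.array([.622,.138,.005])+off
print(off,tgt)
for z in(.075,.02,0):rel(tgt+[0,0,z],Rt())
im=get_image("top"); cv2.imwrite("pics/t6.png",cv2.resize(im[100:240,340:500,::-1],None,fx=4,fy=4))
im=get_image("side"); cv2.imwrite("pics/s6.png",cv2.resize(im[150:340,280:480,::-1],None,fx=3,fy=3))
```

```text
5.875 pos [ 0.599  -0.058   0.1269] f [-0.2606 -0.0646 -0.8745] w 0.5694635312262578 q [-0.7169  0.475   0.4963  1.69    0.463   1.2894 -0.4936]
[-0.0005 -0.0098  0.0218] [0.6215 0.1282 0.0268]
t [ 0.1594  0.0112 -0.1014] r [-0.0027  0.0022 -0.0044] deg 0.31994067841865365
t [ 0.1948  0.0112 -0.0594] r [-0.0027  0.0022 -0.0044] deg 0.31994067841865365
t [ 0.2077  0.0112 -0.0441] r [-0.0027  0.0022 -0.0044] deg 0.31994067841865365
```

View pics/t6.png

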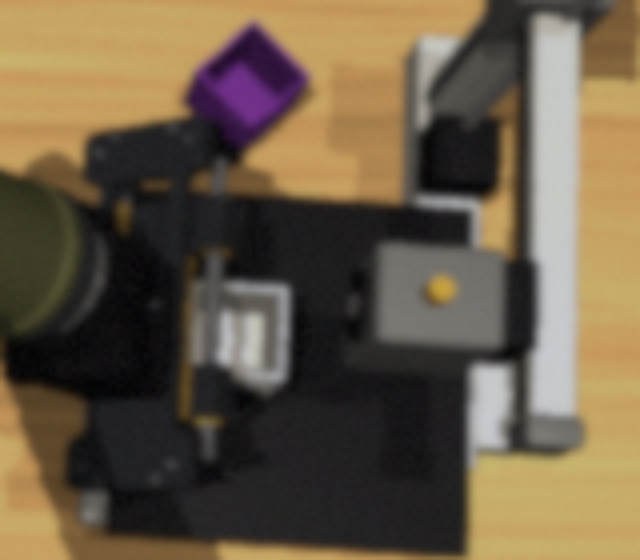

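View pics/s6.png

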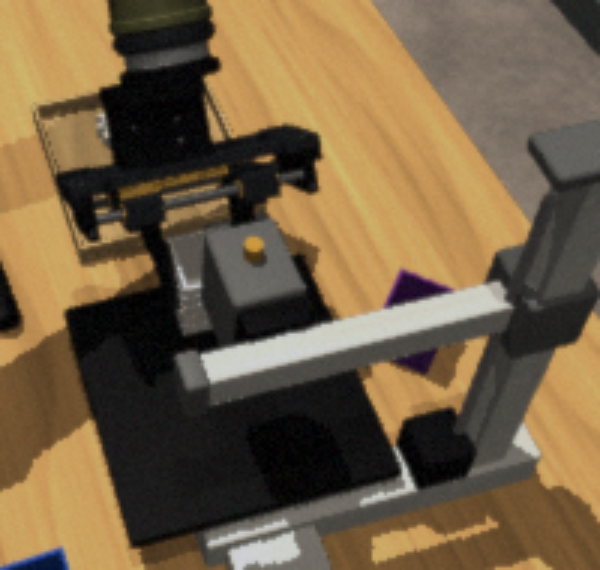

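The print is held level and clear of the head; its rim is at about (255,330) in the top crop. I'll carry it over the tray gently.

carry_out([
  {"tx": 0.01, "ty": 0.001, "tz": -0.012, "rx": 0, "ry": 0, "rz": 0, "jaw": 0.3},
  {"tx": 0.03, "ty": 0.002, "tz": -0.03, "rx": 0, "ry": 0, "rz": 0, "jaw": 0.3},
  {"tx": 0.055, "ty": 0.004, "tz": -0.05, "rx": 0, "ry": 0, "rz": 0, "jaw": 0.3},
  {"tx": 0.08, "ty": 0.006, "tz": -0.065, "rx": 0, "ry": 0, "rz": 0, "jaw": 0.3},
  {"tx": 0.105, "ty": 0.008, "tz": -0.08, "rx": 0, "ry": 0, "rz": 0, "jaw": 0.3},
  {"tx": 0.13, "ty": 0.01, "tz": -0.09, "rx": 0, "ry": 0, "rz": 0, "jaw": 0.3},
  {"tx": 0.15, "ty": 0.011, "tz": -0.098, "rx": 0, "ry": 0, "rz": 0, "jaw": 0.3},
  {"tx": 0.16, "ty": 0.011, "tz": -0.101, "rx": 0, "ry": 0, "rz": 0, "jaw": 0.3},
  {"tx": 0.16, "ty": 0.011, "tz": -0.101, "rx": 0, "ry": 0, "rz": 0, "jaw": 0.3},
  {"tx": 0.16, "ty": 0.011, "tz": -0.101, "rx": 0, "ry": 0, "rz": 0, "jaw": 0.3},
])

```text
time: 7.22
position: [0.6217, 0.1283, 0.1021]
tool_rot: [1.876, 1.765, -0.683]
ft_force: [0.8, -0.2, -0.5]
grip_width: 0.572
```

Run:
```python
from h import *
st()
tgt=np.array([.622,.138,.005])+[-.0005,-.0098,.0218]
for z in(.02,.008,.004,0):rel(tgt+[0,0,z],Rt())
R=Rot.from_rotvec(ctrl.get_state()["tool_rot"]).as_matrix();print(R)
im=get_image("top"); cv2.imwrite("pics/t7.png",cv2.resize(im[100:250,220:400,::-1],None,fx=4,fy=4))
im=get_image("side"); cv2.imwrite("pics/s7.png",cv2.resize(im[120:290,250:430,::-1],None,fx=3.5,fy=3.5))
```

```text
7.225 pos [0.6217 0.1283 0.1021] f [ 0.8036 -0.1782 -0.521 ] w 0.5724622062180039 q [-0.836   0.6708  0.4062  1.4322  0.3474  1.4639 -0.63  ]
t [ 0.0355 -0.0003  0.0424] r [-0.0017  0.002  -0.0053] deg 0.3413559669759719
t [ 0.0433 -0.0004  0.0516] r [-0.0017  0.002  -0.0053] deg 0.3413559669759719
t [ 0.0459 -0.0004  0.0546] r [-0.0017  0.002  -0.0053] deg 0.3413559669759719
t [ 0.0484 -0.0004  0.0577] r [-0.0017  0.002  -0.0053] deg 0.3413559669759719
[[ 0.0473  0.9982 -0.0372]
 [ 0.7633 -0.0602 -0.6433]
 [-0.6443  0.0021 -0.7647]]
```

View pics/t7.png

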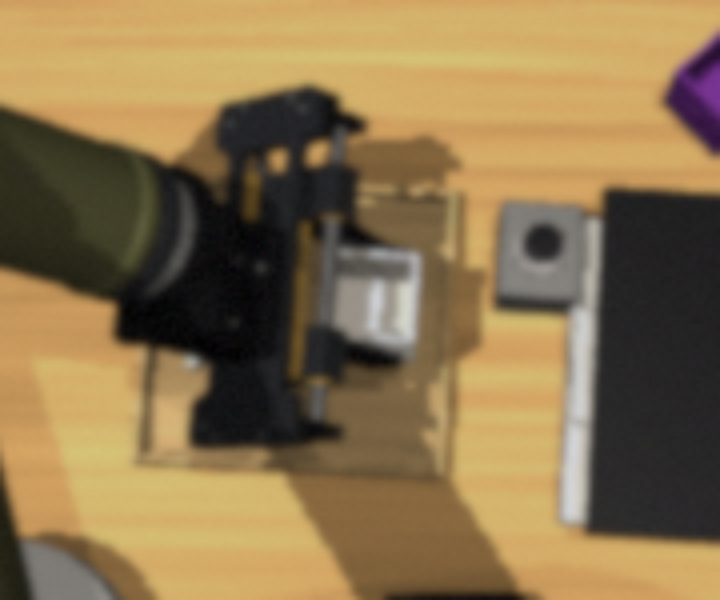

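View pics/s7.png

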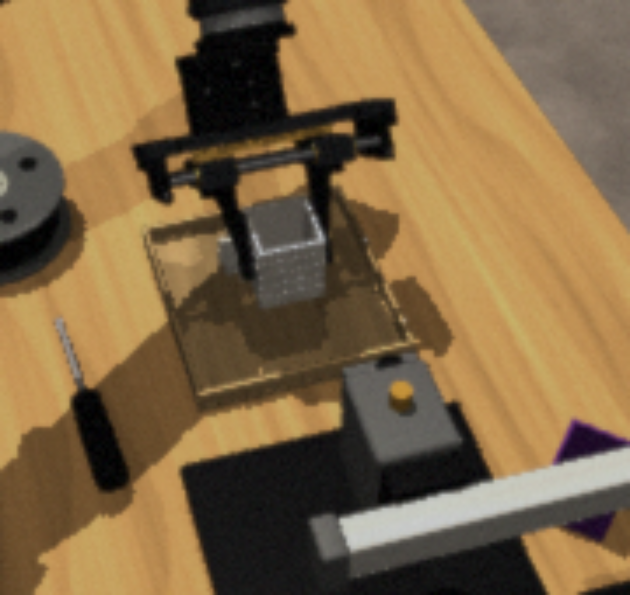

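Run:
```python
from h import *
print(cast("top",[(220+420/4,100+250/4),(220+413/4,100+358/4)],.14))
a=np.array([(262,305),(325,291)])/3.5+[250,120]; print(cast("side",a,.08))
a=np.array([(250,243),(323,234)])/3.5+[250,120]; print(cast("side",a,.14))
```

```text
[[0.6457 0.1118 0.14  ]
 [0.5852 0.1151 0.14  ]]
[[0.597  0.1194 0.08  ]
 [0.647  0.1168 0.08  ]]
[[0.5919 0.1297 0.14  ]
 [0.6453 0.1205 0.14  ]]
```

carry_out([
  {"tx": 0.009, "ty": 0, "tz": 0.011, "rx": -0.002, "ry": 0.002, "rz": 0, "jaw": 0.3},
  {"tx": 0.018, "ty": 0, "tz": 0.022, "rx": -0.002, "ry": 0.002, "rz": 0, "jaw": 0.3},
  {"tx": 0.027, "ty": 0, "tz": 0.032, "rx": -0.002, "ry": 0.002, "rz": 0, "jaw": 0.3},
  {"tx": 0.036, "ty": 0, "tz": 0.043, "rx": -0.002, "ry": 0.002, "rz": 0, "jaw": 0.3},
  {"tx": 0.041, "ty": 0, "tz": 0.049, "rx": -0.002, "ry": 0.002, "rz": 0, "jaw": 0.3},
  {"tx": 0.0425, "ty": 0, "tz": 0.0505, "rx": -0.002, "ry": 0.002, "rz": 0, "jaw": 0.3},
  {"tx": 0.0425, "ty": 0, "tz": 0.0505, "rx": -0.002, "ry": 0.002, "rz": 0, "jaw": 0.3},
  {"tx": 0.0425, "ty": 0, "tz": 0.0505, "rx": -0.002, "ry": 0.002, "rz": 0, "jaw": 0.3},
])

```text
time: 8.32
position: [0.6221, 0.1299, 0.0361]
tool_rot: [1.876, 1.769, -0.677]
ft_force: [0.4, -0.9, -0.8]
grip_width: 0.577
```

Run:
```python
from h import *
st()
im=get_image("top"); cv2.imwrite("pics/t8.png",cv2.resize(im[100:250,220:400,::-1],None,fx=4,fy=4))
im=get_image("side"); cv2.imwrite("pics/s8.png",cv2.resize(im[150:270,270:390,::-1],None,fx=5,fy=5,interpolation=cv2.INTER_CUBIC))
```

```text
8.325 pos [0.6221 0.1299 0.0361] f [ 0.4268 -0.8977 -0.7814] w 0.5774892744655616 q [-0.8282  0.7435  0.3906  1.4611  0.3313  1.371  -0.6738]
```

View pics/s8.png

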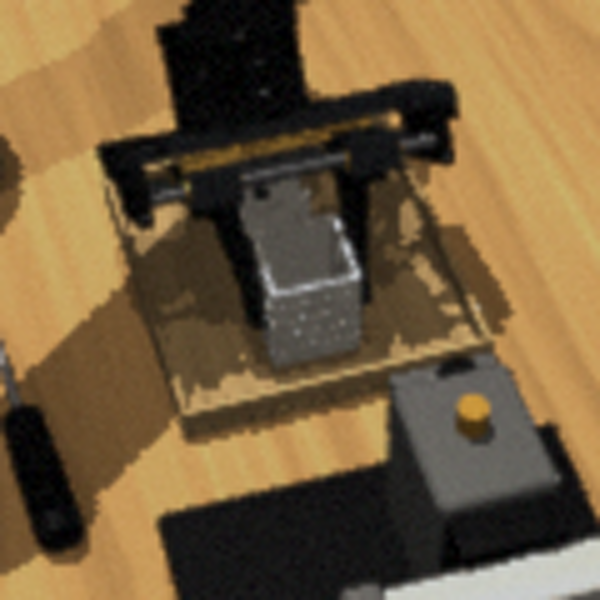

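The print is upright inside the +x half, and its lower edge at about (275,362)–(358,350) in the crop is clear of the wall. I'll lower the last millimetres slowly and watch the force.

carry_out([
  {"tx": 0.001, "ty": 0, "tz": 0.001, "rx": 0, "ry": 0, "rz": 0, "jaw": 0.3},
  {"tx": 0.002, "ty": 0, "tz": 0.0025, "rx": 0, "ry": 0, "rz": 0, "jaw": 0.3},
  {"tx": 0.003, "ty": 0, "tz": 0.0035, "rx": 0, "ry": 0, "rz": 0, "jaw": 0.3},
  {"tx": 0.004, "ty": 0, "tz": 0.0045, "rx": 0, "ry": 0, "rz": 0, "jaw": 0.3},
  {"tx": 0.004, "ty": 0, "tz": 0.0045, "rx": 0, "ry": 0, "rz": 0, "jaw": 0.3},
])

```text
time: 9.05
position: [0.6216, 0.1299, 0.0294]
tool_rot: [1.875, 1.769, -0.679]
ft_force: [-0.5, -0.5, -0.4]
grip_width: 0.571
```

carry_out([
  {"tx": 0.0007, "ty": 0, "tz": 0.0008, "rx": 0, "ry": 0, "rz": 0, "jaw": 0.3},
  {"tx": 0.0007, "ty": 0, "tz": 0.0008, "rx": 0, "ry": 0, "rz": 0, "jaw": 0.3},
])

```text
time: 9.3
position: [0.6217, 0.1299, 0.0284]
tool_rot: [1.875, 1.769, -0.679]
ft_force: [-0.2, 0.7, -0.2]
grip_width: 0.571
```

carry_out([
  {"tx": 0.0005, "ty": 0, "tz": 0.0006, "rx": 0, "ry": 0, "rz": 0, "jaw": 0.3},
  {"tx": 0.0005, "ty": 0, "tz": 0.0006, "rx": 0, "ry": 0, "rz": 0, "jaw": 0.3},
])

```text
time: 9.55
position: [0.6217, 0.1299, 0.0276]
tool_rot: [1.875, 1.769, -0.679]
ft_force: [0.9, 1.0, 0.1]
grip_width: 0.573
```

carry_out([
  {"tx": 0.0004, "ty": 0, "tz": 0.0005, "rx": 0, "ry": 0, "rz": 0, "jaw": 0.3},
  {"tx": 0.0004, "ty": 0, "tz": 0.0005, "rx": 0, "ry": 0, "rz": 0, "jaw": 0.3},
])

```text
time: 9.8
position: [0.6217, 0.1299, 0.027]
tool_rot: [1.875, 1.769, -0.679]
ft_force: [0.2, -0.5, -0.7]
grip_width: 0.574
```

carry_out([
  {"tx": 0.0003, "ty": 0, "tz": 0.0004, "rx": 0, "ry": 0, "rz": 0, "jaw": 0.3},
  {"tx": 0.0003, "ty": 0, "tz": 0.0004, "rx": 0, "ry": 0, "rz": 0, "jaw": 0.3},
])

```text
time: 10.05
position: [0.6218, 0.13, 0.0268]
tool_rot: [1.875, 1.769, -0.679]
ft_force: [0.6, 0.2, 1.4]
grip_width: 0.573
```

carry_out([
  {"tx": 0.0003, "ty": 0, "tz": 0.0004, "rx": 0, "ry": 0, "rz": 0, "jaw": 0.3},
  {"tx": 0.0003, "ty": 0, "tz": 0.0004, "rx": 0, "ry": 0, "rz": 0, "jaw": 0.3},
])

```text
time: 10.3
position: [0.6218, 0.13, 0.0268]
tool_rot: [1.875, 1.769, -0.679]
ft_force: [-2.3, 2.2, 5.2]
grip_width: 0.577
```

Contact came at 5 N, with TCP z at 0.0268 exactly as predicted. I'll release, then retreat along the tool axis.

carry_out([
  {"tx": 0, "ty": 0, "tz": 0, "rx": 0, "ry": 0, "rz": 0, "jaw": 0.65},
  {"tx": 0, "ty": 0, "tz": 0, "rx": 0, "ry": 0, "rz": 0, "jaw": 0.65},
  {"tx": 0, "ty": 0, "tz": 0, "rx": 0, "ry": 0, "rz": 0, "jaw": 1},
  {"tx": 0, "ty": 0, "tz": 0, "rx": 0, "ry": 0, "rz": 0, "jaw": 1},
  {"tx": 0, "ty": 0, "tz": 0, "rx": 0, "ry": 0, "rz": 0, "jaw": 1},
  {"tx": 0, "ty": 0, "tz": 0, "rx": 0, "ry": 0, "rz": 0, "jaw": 1},
  {"tx": 0, "ty": 0, "tz": 0, "rx": 0, "ry": 0, "rz": 0, "jaw": 1},
])

```text
time: 11.18
position: [0.6217, 0.1299, 0.0261]
tool_rot: [1.875, 1.769, -0.679]
ft_force: [-0.4, 0.2, 0.2]
grip_width: 0.989
```

Run:
```python
from h import *
st()
im=get_image("top"); cv2.imwrite("pics/t9.png",cv2.resize(im[100:250,220:400,::-1],None,fx=4,fy=4))
im=get_image("side"); cv2.imwrite("pics/s9.png",cv2.resize(im[150:270,270:390,::-1],None,fx=5,fy=5,interpolation=cv2.INTER_CUBIC))
```

```text
11.175 pos [0.6217 0.1299 0.0261] f [-0.4285  0.1719  0.1535] w 0.9894256826727842 q [-0.8269  0.756   0.3881  1.4638  0.329   1.3586 -0.6799]
```

View pics/s9.png

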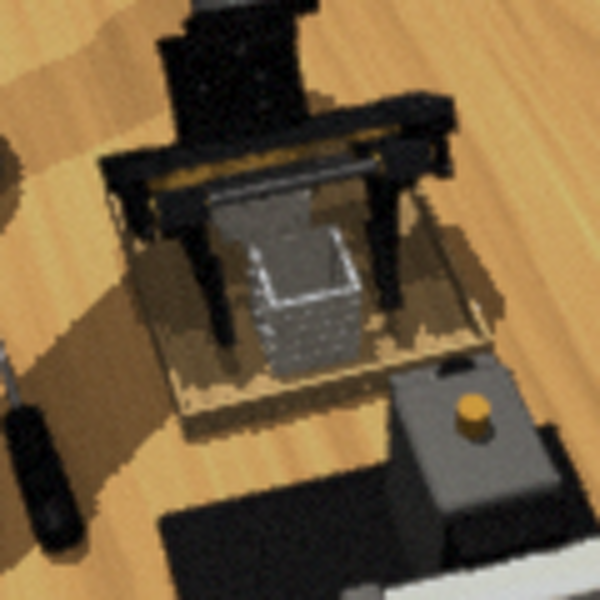

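View pics/t9.png

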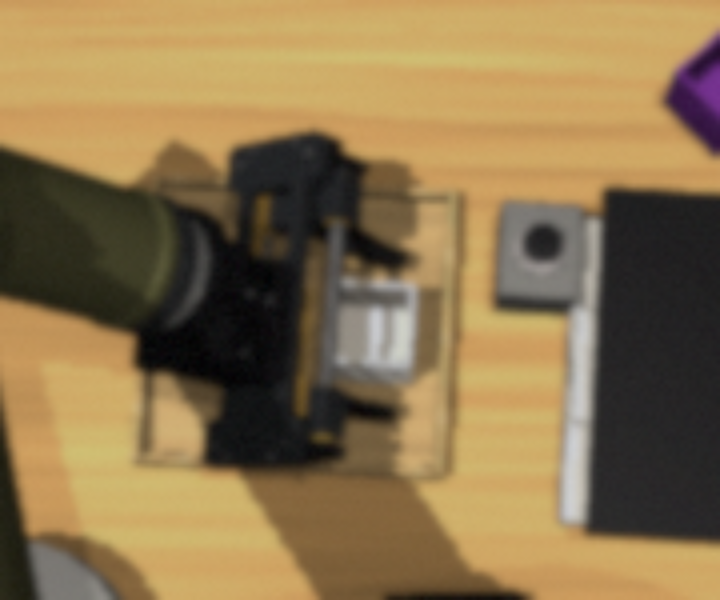

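The print stands upright, and both fingers are clear of it, at (225,330) and (390,290) in the side crop. I'll back off along the tool axis.

carry_out([
  {"tx": 0, "ty": 0, "tz": -0.02, "rx": 0, "ry": 0, "rz": 0, "jaw": 1},
  {"tx": 0, "ty": 0, "tz": -0.05, "rx": 0, "ry": 0, "rz": 0, "jaw": 1},
  {"tx": 0, "ty": 0, "tz": -0.09, "rx": 0, "ry": 0, "rz": 0, "jaw": 1},
  {"tx": 0, "ty": 0, "tz": -0.13, "rx": 0, "ry": 0, "rz": 0, "jaw": 1},
  {"tx": -0.02, "ty": 0, "tz": -0.16, "rx": 0, "ry": 0, "rz": 0, "jaw": 0},
  {"tx": -0.02, "ty": 0, "tz": -0.16, "rx": 0, "ry": 0, "rz": 0, "jaw": 0},
  {"tx": -0.02, "ty": 0, "tz": -0.16, "rx": 0, "ry": 0, "rz": 0, "jaw": 0},
  {"tx": -0.02, "ty": 0, "tz": -0.16, "rx": 0, "ry": 0, "rz": 0, "jaw": 0},
])

```text
time: 12.28
position: [0.6256, 0.2168, 0.1604]
tool_rot: [1.875, 1.769, -0.682]
ft_force: [-0.6, -0.9, -0.5]
grip_width: 0.631
```

Run:
```python
from h import *
st()
rel([.668,.040,.13],Rt(0.))
im=get_image("top"); cv2.imwrite("pics/t10.png",cv2.resize(im[100:250,220:400,::-1],None,fx=4,fy=4))
im=get_image("side"); cv2.imwrite("pics/s10.png",cv2.resize(im[150:270,270:390,::-1],None,fx=5,fy=5,interpolation=cv2.INTER_CUBIC))
```

```text
12.275 pos [0.6256 0.2168 0.1604] f [-0.5819 -0.9474 -0.5361] w 0.6314480248428705 q [-0.8844  0.716   0.3847  1.225   0.316   1.6519 -0.6341]
t [-0.1137  0.0524  0.1352] r [ 0.0003  0.6985 -0.0029] deg 40.02106969866419
```

View pics/t10.png

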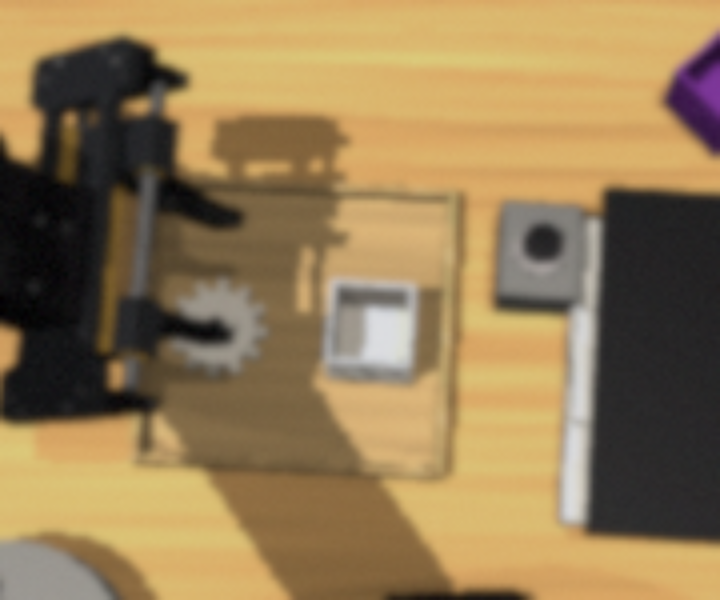

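View pics/s10.png

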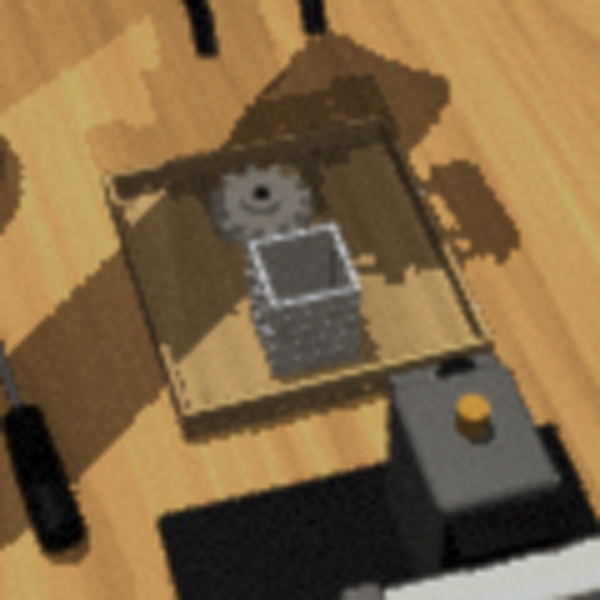

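The print stands alone in the +x half, at (370,330) in the top crop, and the gear has not moved. Next I go above the plunger at (543,243) with the tool vertical and the jaws shut.

carry_out([
  {"tx": -0.114, "ty": 0.052, "tz": 0.135, "rx": 0, "ry": 0.699, "rz": -0.003, "jaw": 0},
  {"tx": -0.114, "ty": 0.052, "tz": 0.135, "rx": 0, "ry": 0.699, "rz": -0.003, "jaw": 0},
  {"tx": -0.114, "ty": 0.052, "tz": 0.135, "rx": 0, "ry": 0.699, "rz": -0.003, "jaw": 0},
  {"tx": -0.114, "ty": 0.052, "tz": 0.135, "rx": 0, "ry": 0.699, "rz": -0.003, "jaw": 0},
  {"tx": -0.114, "ty": 0.052, "tz": 0.135, "rx": 0, "ry": 0.699, "rz": -0.003, "jaw": 0},
  {"tx": -0.114, "ty": 0.052, "tz": 0.135, "rx": 0, "ry": 0.699, "rz": -0.003, "jaw": 0},
  {"tx": -0.114, "ty": 0.052, "tz": 0.135, "rx": 0, "ry": 0.699, "rz": -0.003, "jaw": 0},
  {"tx": -0.114, "ty": 0.052, "tz": 0.135, "rx": 0, "ry": 0.699, "rz": -0.003, "jaw": 0},
])

```text
time: 13.38
position: [0.6682, 0.0436, 0.1308]
tool_rot: [-2.276, -2.166, -0.003]
ft_force: [-0.3, -0.2, 0.1]
grip_width: 0.004
```

Run:
```python
from h import *
st()
rel([.668,.040,.08],Rt(0.))
im=get_image("top"); cv2.imwrite("pics/t11.png",cv2.resize(im[100:250,260:440,::-1],None,fx=4,fy=4))
im=get_image("side"); cv2.imwrite("pics/s11.png",cv2.resize(im[120:290,270:470,::-1],None,fx=3.5,fy=3.5,interpolation=cv2.INTER_CUBIC))
```

```text
13.375 pos [0.6682 0.0436 0.1308] f [-0.3173 -0.1737  0.0773] w 0.003501635403433332 q [-0.3483  0.4232  0.3202  1.524  -0.1395  1.2155 -0.0557]
t [-0.0037 -0.      0.0508] r [ 0.0012 -0.0013  0.0054] deg 0.32342283208129463
```

View pics/t11.png

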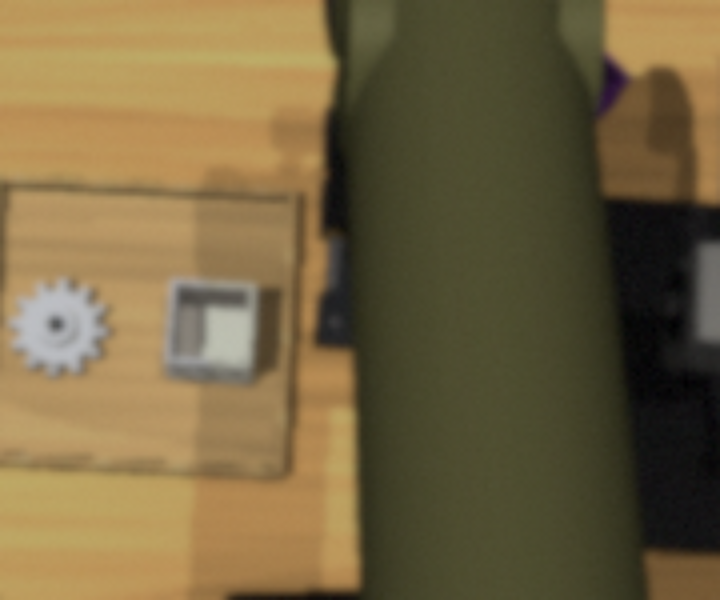

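View pics/s11.png

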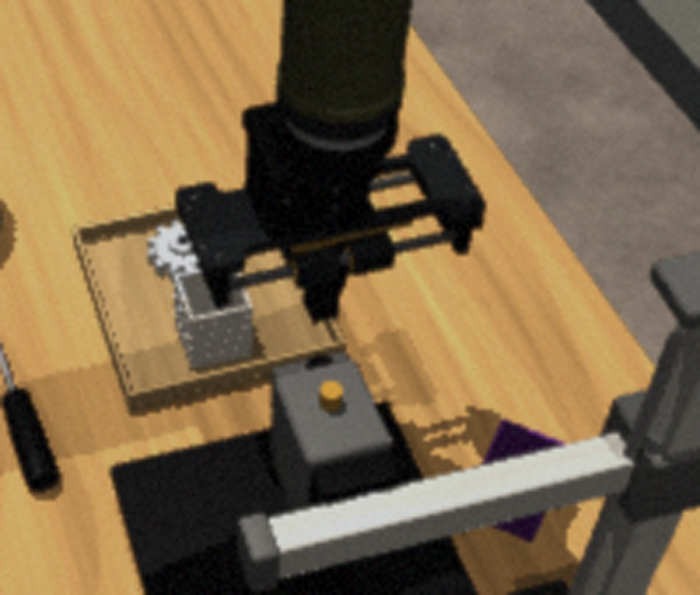

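carry_out([
  {"tx": -0.004, "ty": 0, "tz": 0.025, "rx": 0.001, "ry": -0.001, "rz": 0, "jaw": 0},
  {"tx": -0.004, "ty": 0, "tz": 0.045, "rx": 0.001, "ry": -0.001, "rz": 0, "jaw": 0},
  {"tx": -0.004, "ty": 0, "tz": 0.055, "rx": 0.001, "ry": -0.001, "rz": 0, "jaw": 0},
  {"tx": -0.004, "ty": 0, "tz": 0.06, "rx": 0.001, "ry": -0.001, "rz": 0, "jaw": 0},
  {"tx": -0.004, "ty": 0, "tz": 0.064, "rx": 0.001, "ry": -0.001, "rz": 0, "jaw": 0},
  {"tx": -0.004, "ty": 0, "tz": 0.066, "rx": 0.001, "ry": -0.001, "rz": 0, "jaw": 0},
  {"tx": -0.004, "ty": 0, "tz": 0.066, "rx": 0.001, "ry": -0.001, "rz": 0, "jaw": 0},
])

```text
time: 14.35
position: [0.6683, 0.0367, 0.066]
tool_rot: [2.281, 2.16, 0.003]
ft_force: [-2.7, 0.8, 3.6]
grip_width: 0.005
```

Run:
```python
from h import *
st()
```

```text
14.35 pos [0.6683 0.0367 0.066 ] f [-2.7153  0.837   3.6103] w 0.004920614877863517 q [-0.3317  0.48    0.3113  1.5833 -0.1603  1.1019 -0.0354]
```

Contact shows 3.6 N at 4 mm in, which fits the spring (about 3.3 N). I'll press on to the stop.

carry_out([
  {"tx": 0.002, "ty": 0, "tz": 0.003, "rx": 0, "ry": 0, "rz": 0, "jaw": 0},
  {"tx": 0.002, "ty": 0, "tz": 0.006, "rx": 0, "ry": 0, "rz": 0, "jaw": 0},
  {"tx": 0.002, "ty": 0, "tz": 0.008, "rx": 0, "ry": 0, "rz": 0, "jaw": 0},
  {"tx": 0.002, "ty": 0, "tz": 0.008, "rx": 0, "ry": 0, "rz": 0, "jaw": 0},
])

```text
time: 14.85
position: [0.6691, 0.0373, 0.0585]
tool_rot: [2.281, 2.158, 0.003]
ft_force: [-3.1, -3.0, 7.9]
grip_width: 0.004
```

carry_out([
  {"tx": 0, "ty": 0, "tz": 0.001, "rx": 0, "ry": 0, "rz": 0, "jaw": 0},
  {"tx": 0, "ty": 0, "tz": 0.001, "rx": 0, "ry": 0, "rz": 0, "jaw": 0},
])

```text
time: 15.1
position: [0.6691, 0.0373, 0.0584]
tool_rot: [2.281, 2.158, 0.003]
ft_force: [-4.3, -2.7, 12.7]
grip_width: 0.006
```

It hit the hard stop: z stayed at 0.0584 while the force rose to 12.7 N. I'll hold briefly, then rise.

carry_out([
  {"tx": 0, "ty": 0, "tz": 0, "rx": 0, "ry": 0, "rz": 0, "jaw": 0},
  {"tx": 0, "ty": 0, "tz": 0, "rx": 0, "ry": 0, "rz": 0, "jaw": 0},
  {"tx": 0, "ty": 0, "tz": -0.005, "rx": 0, "ry": 0, "rz": 0, "jaw": 0},
  {"tx": 0, "ty": 0, "tz": -0.015, "rx": 0, "ry": 0, "rz": 0, "jaw": 0},
  {"tx": 0, "ty": 0, "tz": -0.05, "rx": 0, "ry": 0, "rz": 0, "jaw": 0},
  {"tx": 0, "ty": 0, "tz": -0.1, "rx": 0, "ry": 0, "rz": 0, "jaw": 0},
  {"tx": 0, "ty": 0, "tz": -0.15, "rx": 0, "ry": 0, "rz": 0, "jaw": 0},
  {"tx": 0.2, "ty": 0, "tz": -0.2, "rx": 0, "ry": 0, "rz": 0, "jaw": 0},
  {"tx": 0.2, "ty": 0, "tz": -0.2, "rx": 0, "ry": 0, "rz": 0, "jaw": 0},
  {"tx": 0.2, "ty": 0, "tz": -0.2, "rx": 0, "ry": 0, "rz": 0, "jaw": 0},
  {"tx": 0.2, "ty": 0, "tz": -0.2, "rx": 0, "ry": 0, "rz": 0, "jaw": 0},
  {"tx": 0.2, "ty": 0, "tz": -0.2, "rx": 0, "ry": 0, "rz": 0, "jaw": 0},
])

```text
time: 16.6
position: [0.6785, 0.2405, 0.2559]
tool_rot: [-2.277, -2.164, -0.002]
ft_force: [0.2, -0.5, -0.8]
grip_width: 0.003
```

Run:
```python
from h import *
st()
im=get_image("top"); cv2.imwrite("pics/t12.png",im[:,:,::-1])
cv2.imwrite("pics/t12c.png",cv2.resize(im[120:240,240:400,::-1],None,fx=5,fy=5,interpolation=cv2.INTER_CUBIC))
im=get_image("side"); cv2.imwrite("pics/s12.png",im[:,:,::-1])
```

```text
16.6 pos [0.6785 0.2405 0.2559] f [ 0.2088 -0.4508 -0.7993] w 0.00288144230663044 q [-0.5525  0.4666  0.2651  1.2047 -0.1196  1.4842 -0.3552]
```

View pics/t12.png

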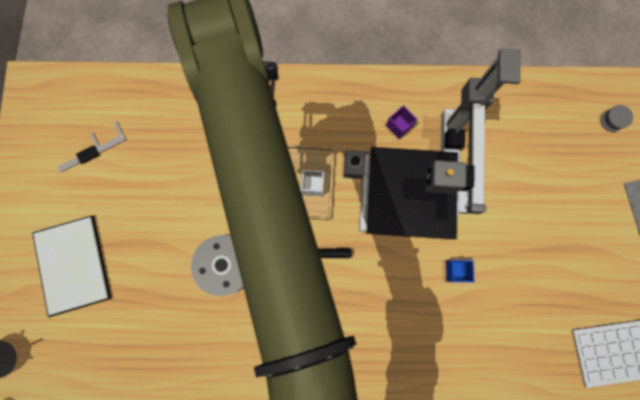

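View pics/t12c.png

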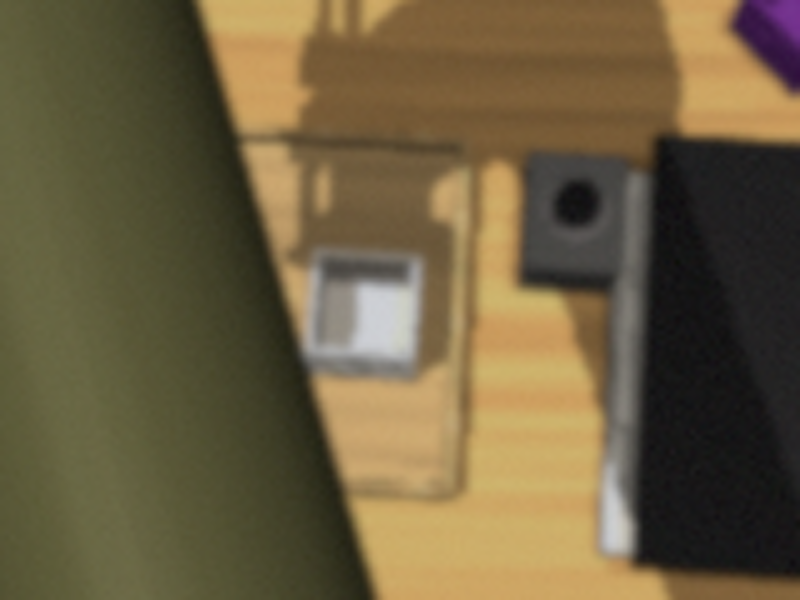

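View pics/s12.png

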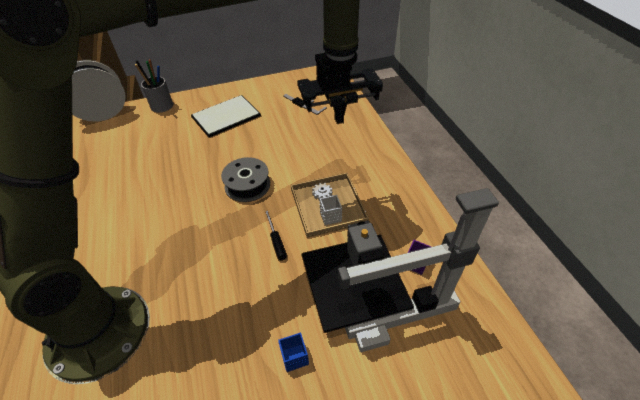

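The print stands in the +x half at (313,182), the gear is at (322,190) in the side view, and the spool and driver have not moved. The plunger cap is back at its old pixel, about (355,161). One numeric check, then I hand in.

Run:
```python
from h import *
a=np.array([(312,250),(425,252),(420,362),(304,358)])/5.+[240,120]
R=cast("top",a,.065); d=R.mean(0)-[.6255,.1833,.065]
print(R.mean(0),"tray x",-d[1]-.04*d[0],"tray y",d[0]-.04*d[1])
print("plunger",cast("top",[(240+577/5,120+203/5)],.07))
print(np.abs(ctrl.get_state()["qd"]).max()); print(ctrl.close_job())
```

```text
[0.6193 0.1393 0.065 ] tray x 0.044207988932020346 tray y -0.004482544649261015
plunger [[0.6685 0.04   0.07  ]]
0.01994423556533894
the job is handed in; nothing more can be done
None
```

I moved the white print from the plate to the tray, pressed the plunger fully in and let it spring back. The job is handed in at about 16.7 s of the 51 s; the interface gave no verdict.

- **Print:** I gripped it at 22 N with the tool tilted 40°, drew it out from under the head and lowered it until about 5 N of contact. It stands upright in the tray's free half at tray x ≈ +44 mm, y ≈ −4 mm, with the fingers clear of it.
- **Plunger:** It met its hard stop at TCP z ≈ 58.4 mm, where the force rose to 12.7 N without further travel. In the last picture the cap is back where it started, at (0.6685, 0.040). A top view cannot measure its height directly.
- **Other things:** The last pictures show the gear, spool and screwdriver in their old places by eye. No force suggesting a bump against the head was seen. The arm was clear of everything when I handed in.
- **Disagreements:** One move call was refused for missing keys and moved nothing. A rough side-view height check of the carried print was off by about 6 to 12 mm from the value worked out from the arm. I put that down to pixel blur, and the touchdown height then matched the arm's value.

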